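# Index the brake adjuster wheel and lock it

## Robot

A 6-joint arm with a two-finger parallel gripper is mounted at the origin on the work surface. World frame = base frame: x ahead of the robot, y to its left, z up, the work surface at z = 0. Lengths are in mm, angles in degrees, forces in N, time in s.
With the tool pointing down it reaches from about 250 to 775 mm from the base axis. Payload 4 kg.
Tool frame: the origin (TCP) lies midway between the tips of the shut fingers; the grasp point (between the pads) lies 19 mm behind it; z points along the fingers, y is the direction in which the jaws open and shut (so a half turn about z gives the same grasp; the last joint's range is limited). The gripper opens to 94 mm and grips with 3 to 60 N. Pads are 16 mm wide; open, the fingers measure 119 mm over their backs; the gripper's body (75 mm by 177 mm) begins 78 mm behind the grasp point.
Start: joints at [62.962, 4.996, 78.535, -0, 96.463, -5.907], TCP at [198.284, 513.034, 205.506] pointing down, gripper open.
Joint ranges: [-177.83, 177.83], [-43.37, 116.18], [15.69, 146.23], [-61.86, 241.86], [9.47, 152.12], [-147.06, 147.06]. Speed limits (degrees/s): [159.86, 159.86, 180, 180, 180, 180].

## Interface

Orientations are given as a 3x3 rotation matrix whose columns are the frame's x, y, z axes.
In Python, from rig import arm gives the robot as it stands.
- The arm moves only by the tool apply_moves, never from a script. Its argument "targets" is a list of rows, each a list of 7 numbers: the turn, a rotation vector about the tool's x, y, z in degrees, then the shift along the tool's x, y, z in cm, then the gripper's target within -1 to 1 (shut at 1, half-way at 0, fully open at -1). In form: [[rx, ry, rz, x, y, z, gripper], ...]. A call has 1 to 20 rows; each row is the pose to reach, as a shift and turn from the pose commanded when the call began, along the tool's axes at that moment; what a row does not reach only later rows make up. A row lasts 1/10 s, in which the tool goes at most 50 mm and 8.59 degrees, less where a joint would pass 70% of its speed; a pose out of reach is approached as far as the arm can. A call with a gripper value outside its range is refused whole. The fingers move at their own pace and stop on an object; "grip_force" is the grip in N (left out, the last holds). Time passes only in rows, so rows that repeat a pose let the fingers close. It gives the time, the measured TCP pose, the force and the opening at its end, in the units of the state.
- arm.get_state(): the state, without advancing time (a new reading comes with each control period).
- arm.get_image(name): name is "scene" or "top" or "wrist"; returns the picture (384x512x3 uint8, blue, green, red); there is no depth.
- arm.camera_info(name): a dict with "vertical_fov" (degrees; the focal length in pixels is half the picture's height over the tangent of half this angle, whatever the lens; pixels are square), "cx", "cy" (the principal point, pixels), "R" (3x3) and "t" (3): a world point X has camera coordinates R X + t; the wrist camera has in their place "tool_from_camera" (4x4, takes a point from camera to tool coordinates, whose origin is the TCP and whose axes are the flange's). Camera axes: x right, y down, z forward; pixel columns grow to the right and rows downward; lengths in mm; the calibration is good to about 2 mm. A picture is of the moment at which its call begins: read the wrist's pose just before it. camera_info takes no time and is no camera call.
- arm.job_done(): hands the job in, once; it reports no verdict.
Trained networks look in the newest picture that a camera, given by its name, has taken for a name from the list of things; names that differ only in an ending like _2 or _b are one class to them, and where a whole thing is asked for, a point or a joint stands for the part that bears it (a point fixed in the world has none). Each returns a list of dicts, best first, with "p" (0 to 1); they miss things now and then, are a little off and sometimes report something else, mostly with a low value. They report only what shows in the picture. A call takes as long as a camera call.
- arm.find_in(camera, target): "at" ([column, row] in pixels, amid what is visible of it).
- arm.outline_of(camera, target): "region" (384x512 bool, what is visible of it) and "at" ([column, row] in pixels, amid what is visible of it).
- arm.landmark_of(camera, target): "at" ([column, row] in pixels: a listed point, or the origin of a listed thing).
The state is a dict: "t": time; "joints": joint angles; "dq": joint speeds; "effort": joint torques, N m; "tcp_pos": TCP position; "orientation": TCP orientation; "force": force on the tool from outside, world axes, zero at the start; "ft_torque": the same for the moment, N m; "finger_gap": finger opening in mm.
Only numpy, scipy, OpenCV 4.12 (cv2) and the standard library are available. Lean on these libraries where they do the work, as an engineer would, in place of code of your own. Each camera call takes 0.05 s, during which the arm holds its last target.

## Task

Turn the red adjuster wheel counter-clockwise by its black crank peg until its white sector fills the window and the nickel index pin drops fully home, then keep a gentle turning push of about 8 N on the crank for about a second so that the wheel bears on the pin; never strain the pin. Let go, then push the locking slide fully over the pin's head, and leave the other parts where they lie.

Things in the scene. Friction and masses are not known exactly. Their poses are not given: they have to be found in the camera images.
- fixture: Grey setting fixture fixed to the counter, base plate 245 x 240 x 12 mm. Origin: counter level, on the wheel's vertical axis; +x points from the axis to window and pin guide, z up. A steel hood plate (x 30 to 118, y -50 to 50 mm, top 55 mm above the counter) covers the wheel's +x side; the slide's bed stands at x 59 to 89, y -17 to -114 mm, top 90.5 mm. The rest of the wheel is open above.
- wheel: Red adjuster wheel, a level disc 176 mm across; origin as the fixture's, x towards its white sector. Turns stiffly (0.12 N m), stays where left, can overrun. Starts 0.5 to 1.55 rad clockwise (from above) of the place wanted. A rim notch 15 mm wide, 74 mm from the axis, lies under the sector's middle but only to within 0.2 rad either way: where the pin drops must be felt.
- axis (a point): Centre of the wheel's top face, on its axis, 44 mm above the counter; the wheel is 14 mm thick. Axes are those of the fixture.
- crank (a point): Top end of the black upright crank peg on the wheel: 16 mm in diameter, 40 mm tall above the wheel's face (top 84 mm above the counter), 55 mm from the wheel's axis, exactly opposite the white sector. It is rigid with the wheel. With the sector in the window it stands on the side of the axis away from the window.
- sector (a point): Middle of the white sector painted on the wheel's red top face, 45.5 mm from the axis; it spans 0.46 rad to either side, radii 31 to 59 mm, and turns with the wheel.
- window (a point): Centre of the window in the hood plate, at its top face, 55 mm above the counter, 45.5 mm from the axis along the fixture's +x. The opening is 22 mm along the fixture's x and 16 mm wide, with a black border.
- guide (a point): Centre of the top of the brass pin guide (32 mm square, top 80 mm above the counter, 74 mm from the axis along the fixture's +x, bore 13.2 mm). Axes are those of the fixture, z up.
- pin: Loose nickel index pin upright in the guide: stem 12 mm diameter, 46 mm long, head 22 mm diameter, 8 mm thick, about 70 g. Origin: centre of its lower end. It starts resting on the wheel's face, head 10 mm clear of the guide; over the notch it drops 10 mm by its weight, head on the guide, and stops the wheel (about 1.5 mm play either way). More than 18 N from the wheel strains it.
- pin_collar (a point): Underside of the pin's head, on the pin's axis: 10 mm above point guide while the pin is up, level with it when the pin is home.
- slide_knob (a point): Top of the black upright knob (16 mm diameter, 24 mm tall, top 120 mm above the counter) of the nickel locking slide, a flat tongue 24 x 60 x 5 mm, underside 91 mm above the counter, on the -y side of the guide; its front edge is 44 mm ahead of the knob's axis.
- slide (a joint): Travel of the locking slide along the fixture's +y, in m: 0 drawn right back (knob axis 60 mm from the guide's axis), 0.036 fully home against its stop, 20 mm past the pin's axis, over the head. Starts at 0 to 0.010 and takes 2 N to slide. It can close only when the pin is home: a raised head stands in its way.
- shoe: Rusty brake clamp shoe lying on the lid, a bystander, about 30 x 90 x 28 mm.
- tip_a: Tan rubber tip standing on the lid, a bystander, 34 mm across, 38 mm tall; origin under its centre.
- tip_b: Tan rubber tip standing on a corner of the fixture's base plate, a bystander, 34 mm across, 38 mm tall; origin under its centre.
- clip: Nickel-plated hand rim clip on the lid, a bystander, about 55 x 40 x 16 mm.
- driver: Screwdriver lying on the counter to the right, a bystander.
- spanner: Spanner lying on the counter to the right, a bystander.

How it is judged:
By the outcome, as a careful person would: the job done as asked, in the order asked, and still so for the second after the job is handed in, with the robot touching nothing.
It also fails if it takes over 72 s, if anything falls off the work surface, if the arm or the gripper's body presses on something with over 40 N, if the wrist force passes 120 N, or if a joint passes its speed limit or range.

## Working session

There is one attempt and no reset: what is moved stays moved. The work goes in short steps, Python scripts to look and compute and a tool call to move; the robot and the scene stay as the last step left them, time stands still between calls to the robot, and variables do not carry over. Pictures are saved under pics/ and viewed, and the job is handed in when it is done.

Besides the shell and the picture viewer there is one more tool, called by a JSON object that holds its "api" and its "payload". apply_moves: Moves the arm, as the interface text tells. Its arguments: {"type":"object","properties":{"targets":{"type":"array"},"grip_force":{"type":"number"}},"required":["targets"]}

```bash
mkdir -p pics; ls; python3 - <<'E'
from rig import arm
import cv2,numpy as np
s=arm.get_state()
print({k:np.round(v,3).tolist() for k,v in s.items()})
for n in ["scene","top","wrist"]:
    im=arm.get_image(n); cv2.imwrite(f"pics/a_{n}.png",im)
    ci=arm.camera_info(n); print(n,{k:np.round(v,4).tolist() for k,v in ci.items()})
for c in ["scene","top"]:
    for t in ["axis","crank","window","guide","pin_collar","slide_knob","sector","tip_b"]:
        print(c,t,[(np.round(d["at"],1).tolist(),round(d["p"],2)) for d in arm.landmark_of(c,t)[:3]])
E
```

```text
pics
{'t': 0.0, 'joints': [62.963, 5.036, 78.624, 0.0, 96.459, -5.906], 'dq': [0.129, -0.021, -0.081, -0.113, 0.079, 0.042], 'effort': [0.0, -34.019, -30.243, 0.072, 0.033, -0.0], 'tcp_pos': [198.026, 512.547, 204.338], 'orientation': [[-0.933, 0.36, -0.001], [0.36, 0.933, -0.002], [0.0, -0.002, -1.0]], 'force': [0.124, 0.773, -0.004], 'ft_torque': [-0.028, 0.035, -0.005], 'finger_gap': 93.567}
scene {'vertical_fov': 46.0471, 'cx': 259.2924, 'cy': 189.7967, 'R': [[-0.5256, 0.8506, -0.0178], [0.5009, 0.2925, -0.8146], [-0.6877, -0.437, -0.5797]], 't': [295.1896, -150.5827, 1628.3373]}
top {'vertical_fov': 55.2761, 'cx': 254.0956, 'cy': 192.4636, 'R': [[-0.0106, -0.9999, -0.0016], [-0.9827, 0.0107, -0.1847], [0.1847, -0.0004, -0.9828]], 't': [-33.2624, 516.447, 1072.5566]}
wrist {'vertical_fov': 70.2969, 'cx': 250.1071, 'cy': 192.9229, 'tool_from_camera': [[-0.0001, -0.9625, -0.2712, 78.0662], [1.0, -0.0001, -0.0001, 0.9864], [0.0, -0.2712, 0.9625, -179.2723], [0.0, 0.0, 0.0, 1.0]]}
scene axis [([241.1, 206.1], 0.67)]
scene crank [([261.5, 192.9], 0.96)]
scene window [([234.6, 215.7], 0.63)]
scene guide [([227.1, 214.4], 0.66)]
scene pin_collar [([229.1, 212.7], 0.44)]
scene slide_knob [([207.0, 195.6], 0.44), ([242.9, 221.2], 0.35)]
scene sector [([207.2, 193.9], 0.61), ([226.3, 208.9], 0.57)]
scene tip_b [([231.3, 196.5], 0.66), ([371.5, 263.4], 0.57)]
top axis [([266.6, 189.8], 0.97)]
top crank [([254.3, 198.2], 0.94), ([351.8, 217.5], 0.54), ([266.4, 190.8], 0.33)]
top window [([263.6, 176.4], 0.7)]
top guide [([268.7, 163.9], 0.81), ([138.3, 230.7], 0.44), ([384.9, 174.8], 0.21)]
top pin_collar [([267.3, 164.8], 0.4)]
top slide_knob [([287.3, 157.0], 0.69)]
top sector [([279.0, 182.3], 0.59)]
top tip_b [([299.2, 216.9], 0.51), ([148.4, 197.4], 0.46)]
```

```bash
python3 - <<'E'
import cv2
a=cv2.imread("pics/a_top.png");b=cv2.imread("pics/a_scene.png")
cv2.imwrite("pics/b_top.png",cv2.resize(a[120:260,180:380],None,fx=4,fy=4,interpolation=2))
cv2.imwrite("pics/b_scene.png",cv2.resize(b[150:290,150:350],None,fx=4,fy=4,interpolation=2))
E
```

```text
(no output)
```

View pics/a_top.png

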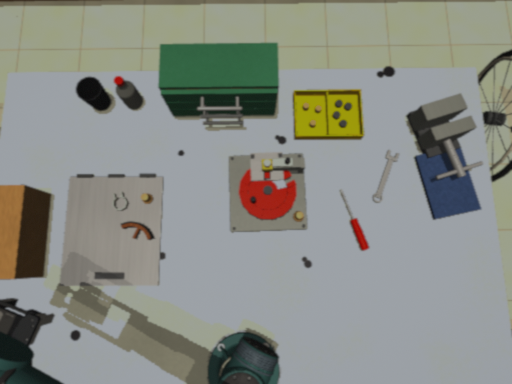

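View pics/b_top.png

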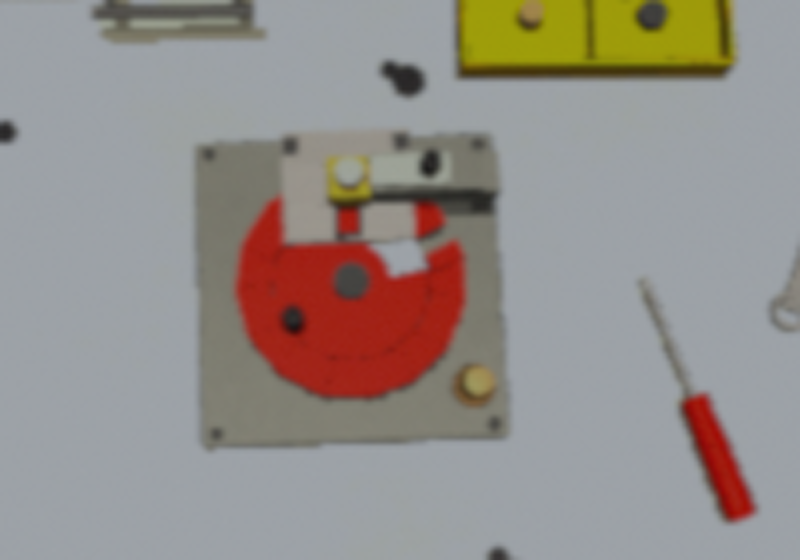

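View pics/b_scene.png

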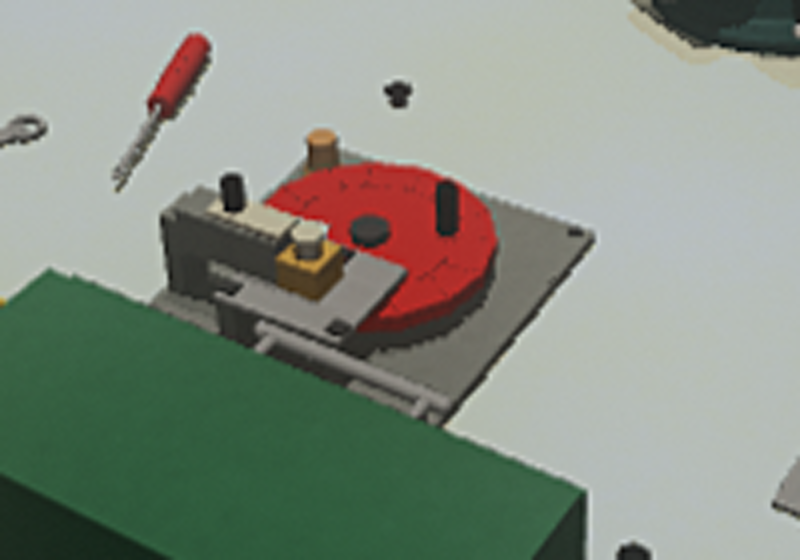

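View pics/a_wrist.png

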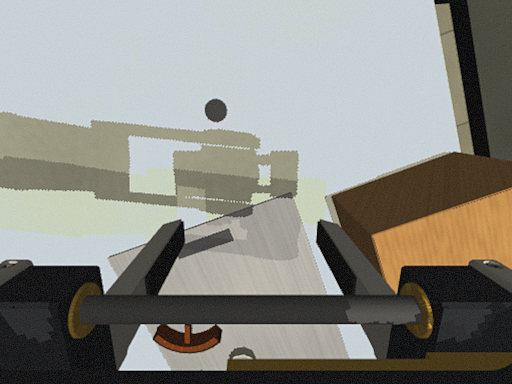

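```bash
cat > h.py <<'E'
from rig import arm
import numpy as np, cv2
def cam(n,s=None):
    ci=arm.camera_info(n); f=192/np.tan(np.radians(ci["vertical_fov"]/2))
    if n=="wrist":
        s=s or arm.get_state(); T=np.array(ci["tool_from_camera"]); Rw=np.array(s["orientation"]); p=np.array(s["tcp_pos"])
        Rc=Rw@T[:3,:3]; c=Rw@T[:3,3]+p   # world from cam
    else:
        R=np.array(ci["R"]); Rc=R.T; c=-R.T@np.array(ci["t"])
    return f,ci["cx"],ci["cy"],Rc,c
def onz(n,uv,z,C=None):
    f,cx,cy,Rc,c=C or cam(n)
    d=Rc@np.array([(uv[0]-cx)/f,(uv[1]-cy)/f,1]); return c+d*(z-c[2])/d[2]
def proj(n,X,C=None):
    f,cx,cy,Rc,c=C or cam(n)
    q=Rc.T@(np.array(X)-c); return np.array([f*q[0]/q[2]+cx,f*q[1]/q[2]+cy])
E
python3 - <<'E'
from h import *
for n,t,uv,z in [("top","axis",[266.6,189.8],44),("top","crank",[254.3,198.2],84),("top","guide",[268.7,163.9],80),("top","knob",[287.3,157],120),("top","sector",[279,182.3],44),
 ("scene","axis",[241.1,206.1],44),("scene","crank",[261.5,192.9],84),("scene","guide",[227.1,214.4],80),("scene","knob",[207,195.6],120),
 ("top","cBL",[180+203/4,120+447/4],12),("top","cBR",[180+507/4,120+436/4],12),("top","cTL",[180+196/4,120+144/4],12),("top","cTR",[180+494/4,120+135/4],12)]:
    print(n,t,onz(n,uv,z).round(1))
E
```

```text
top axis [524.7 -77.3  44. ]
top crank [492.1 -39.2  84. ]
top guide [597.1 -83.7  80. ]
top knob [ 606.5 -136.5  120. ]
top sector [ 547.9 -115.9   44. ]
scene axis [516.3 -88.   44. ]
scene crank [479.1 -42.   84. ]
scene guide [603.6 -72.8  80. ]
scene knob [ 605.  -134.2  120. ]
top cBL [399.9  34.7  12. ]
top cBR [ 405.9 -200.7   12. ]
top cTL [643.1  40.6  12. ]
top cTR [ 647.9 -199.2   12. ]
```

The top view shows the fixture nearly square to the world (yaw about 1.4°), with the axis near (525,-78). The crank peg is at about 132°, so roughly 48° of turn is left. Next I'll hover over it for a wrist-camera view.

{"api": "apply_moves", "payload": {"targets": [[0,0,69,-49.8,-41.1,-2.5,1],[0,0,69,-49.8,-41.1,-2.5,1],[0,0,69,-49.8,-41.1,-2.5,1],[0,0,69,-49.8,-41.1,-2.5,1],[0,0,69,-49.8,-41.1,-2.5,1],[0,0,69,-49.8,-41.1,-2.5,1],[0,0,69,-49.8,-41.1,-2.5,1],[0,0,69,-49.8,-41.1,-2.5,1],[0,0,69,-49.8,-41.1,-2.5,1],[0,0,69,-49.8,-41.1,-2.5,1],[0,0,69,-49.8,-41.1,-2.5,1],[0,0,69,-49.8,-41.1,-2.5,1],[0,0,69,-49.8,-41.1,-2.5,1],[0,0,69,-49.8,-41.1,-2.5,1],[0,0,69,-49.8,-41.1,-2.5,1],[0,0,69,-49.8,-41.1,-2.5,1],[0,0,69,-49.8,-41.1,-2.5,1],[0,0,69,-49.8,-41.1,-2.5,1]], "grip_force": 30}}

```text
t: 2.75
tcp_pos: [514.3, -48.6, 230.9]
orientation: [[0.0, 1.0, 0.001], [1.0, -0.0, 0.0], [0.0, 0.001, -1.0]]
force: [-0.6, -0.4, -0.2]
finger_gap: 0.7
```

```bash
python3 - <<'E'
from h import *
s=arm.get_state(); print(s["t"],np.round(s["tcp_pos"],1),np.round(s["orientation"],3).tolist(),np.round(s["force"],2),np.round(s["joints"],1),np.abs(s["dq"]).max(),s["finger_gap"])
cv2.imwrite("pics/c.png",arm.get_image("wrist")); C=cam("wrist",s)
for t,z in [("axis",44),("crank",84),("window",55),("guide",80),("pin_collar",90),("slide_knob",120),("sector",44)]:
    print(t,[(np.round(d["at"],1).tolist(),round(d["p"],2),onz("wrist",d["at"],z,C).round(1).tolist()) for d in arm.landmark_of("wrist",t)[:3]])
E
```

```text
2.75 [514.3 -48.6 230.9] [[0.0, 1.0, 0.001], [1.0, -0.0, 0.0], [0.0, 0.001, -1.0]] [-0.57 -0.38 -0.24] [-11.7   0.5  80.4   0.   99.1 -11.7] 0.2523413200615255 0.657983635430418
axis [([253.9, 196.7], 0.96, [521.0, -77.6, 44.0])]
crank [([232.0, 169.9], 0.94, [493.7, -31.8, 84.0])]
window [([289.3, 200.0], 0.85, [569.1, -79.1, 55.0])]
guide [([316.5, 202.8], 0.84, [600.0, -75.1, 80.0]), ([270.5, 220.1], 0.55, [542.0, -98.5, 80.0]), ([291.0, 200.5], 0.35, [567.5, -72.0, 80.0])]
pin_collar [([317.7, 207.6], 0.53, [599.3, -78.1, 90.0])]
slide_knob [([326.0, 261.0], 0.83, [605.8, -134.9, 120.0])]
sector [([273.8, 221.1], 0.64, [549.7, -114.2, 44.0])]
```

View pics/c.png

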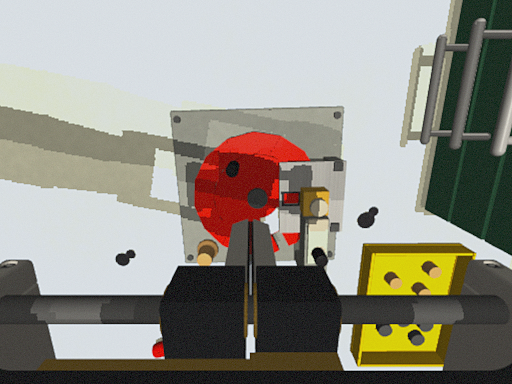

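```bash
cat >> h.py <<'E'
def overlay(n,im,ax,yaw,C,out,crop,k=4,sl=0,cr=None):
    a=np.radians(yaw);R=np.array([[np.cos(a),-np.sin(a)],[np.sin(a),np.cos(a)]])
    def P(x,y,z): w=R@[x,y]+ax; return proj(n,[w[0],w[1],z],C)
    x0,y0,x1,y1=crop; o=cv2.resize(im[y0:y1,x0:x1],None,fx=k,fy=k,interpolation=cv2.INTER_CUBIC)
    def L(pts,col,cl=True): cv2.polylines(o,[np.int32([( (P(*p)-[x0,y0]+.5)*k) for p in pts])],cl,col,1)
    t=np.linspace(0,2*np.pi,60)
    circ=lambda x,y,r,z:[(x+r*np.cos(q),y+r*np.sin(q),z) for q in t]
    L(circ(0,0,88,44),(255,255,0))
    L([(58-13,-8,55),(45.5+11,-8,55),(45.5+11,8,55),(45.5-11,8,55)],(255,0,0)) if 0 else L([(34.5,-8,55),(56.5,-8,55),(56.5,8,55),(34.5,8,55)],(255,0,0))
    L([(30,-50,55),(118,-50,55),(118,50,55),(30,50,55)],(0,255,0))
    L([(58,-16,80),(90,-16,80),(90,16,80),(58,16,80)],(255,0,255))
    L(circ(74,-60+sl,8,120),(0,255,255)); L([(59,-17,90.5),(59,-114,90.5),(89,-114,90.5),(89,-17,90.5)],(0,128,255))
    if cr is not None: L(circ(55*np.cos(np.radians(cr)),55*np.sin(np.radians(cr)),8,84),(255,255,255))
    cv2.imwrite(out,o)
E
python3 - <<'E'
from h import *
s=arm.get_state(); C=cam("wrist",s)
overlay("wrist",cv2.imread("pics/c.png"),[523.8,-78],1.5,C,"pics/d.png",(160,95,360,280),4,0,129)
overlay("top",cv2.imread("pics/a_top.png"),[523.8,-78],1.5,cam("top"),"pics/e.png",(220,140,320,240),6,0,129)
for uv in [(170,108),(343,107),(185,262)]: print(onz("wrist",uv,12,C))
E
```

```text
[404.51370123  40.98156653  12.        ]
[645.41442848  41.77155033  12.        ]
[ 409.36014828 -198.93945027   12.        ]
```

View pics/d.png

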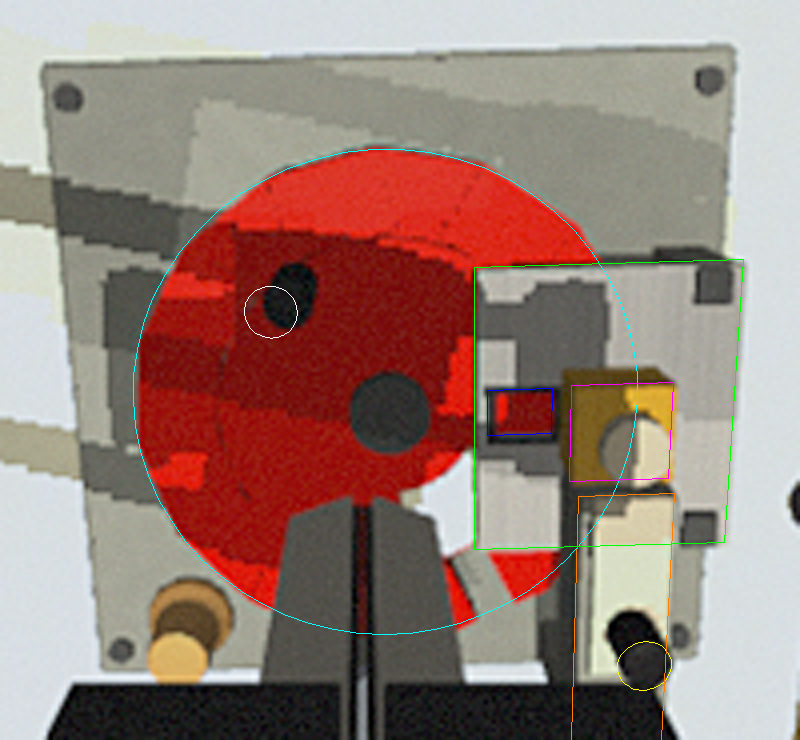

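View pics/e.png

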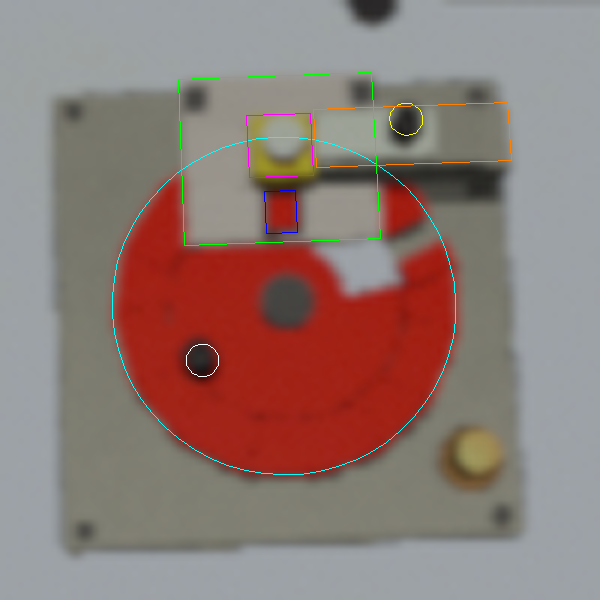

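The model overlay fits both pictures: axis about (524,-78), yaw about 1.5°, peg at about (489,-36). I'll go down with shut fingers on the clockwise side of the peg, turned so that tool -x faces the push direction.

{"api": "apply_moves", "payload": {"targets": [[0,0,9,0.5,-0.1,2,1],[0,0,17,1.5,-0.2,6,1],[0,0,25,2.2,-0.3,10,1],[0,0,34,3,-0.4,13,1],[0,0,42,3,-0.4,15,1],[0,0,50,3,-0.4,16.2,1],[0,0,50,3,-0.4,17,1],[0,0,50,3,-0.4,17.1,1],[0,0,50,3,-0.4,17.1,1]]}}

```text
t: 4.05
tcp_pos: [511.1, -20.0, 59.9]
orientation: [[0.766, 0.642, 0.001], [0.642, -0.766, -0.0], [0.001, 0.0, -1.0]]
force: [0.9, -0.4, -0.1]
finger_gap: 0.8
```

```bash
python3 - <<'E'
from h import *
s=arm.get_state(); print(s["t"],np.round(s["tcp_pos"],1),np.round(s["orientation"],3).tolist(),np.round(s["force"],2),np.round(s["joints"],1),np.abs(s["dq"]).max(),s["finger_gap"])
cv2.imwrite("pics/f.png",arm.get_image("wrist"))
im=arm.get_image("top"); cv2.imwrite("pics/g.png",cv2.resize(im[130:250,200:330],None,fx=5,fy=5,interpolation=2))
C=cam("wrist",s)
print([(np.round(d["at"],1).tolist(),round(d["p"],2),onz("wrist",d["at"],84,C).round(1).tolist()) for d in arm.landmark_of("wrist","crank")[:3]])
E
```

```text
4.05 [511.1 -20.   59.9] [[0.766, 0.642, 0.001], [0.642, -0.766, -0.0], [0.001, 0.0, -1.0]] [ 0.87 -0.36 -0.14] [-8.6  4.4 96.   0.  79.5 41.4] 0.8731286121267037 0.8456206326330741
[]
```

View pics/f.png

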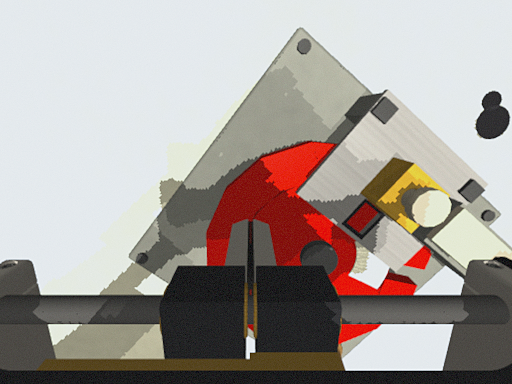

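View pics/g.png

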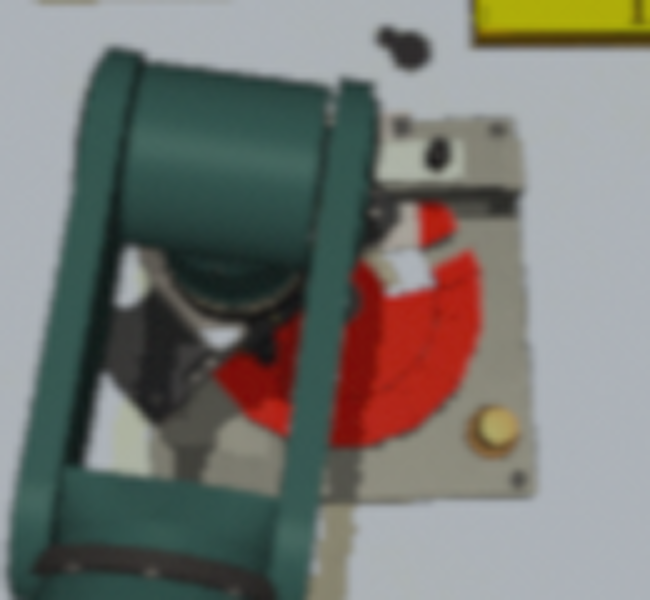

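```bash
cat >> h.py <<'E'
A=np.array([523.8,-78.])
def arc(phis,r=57.5,yawoff=73.8,p0=None,R=None):
    s=arm.get_state(); R=np.array(s["orientation"]) if R is None else R; p=np.array(s["tcp_pos"]) if p0 is None else np.array(p0)
    y0=np.degrees(np.arctan2(R[1,0],R[0,0])); rows=[]
    for f in phis:
        q=np.array([*(A+r*np.array([np.cos(np.radians(f)),np.sin(np.radians(f))])),p[2]])
        d=R.T@(q-p)/10; dy=max(f,113.)-yawoff-y0
        rows.append([0,0,round(-dy,1),round(d[0],2),round(d[1],2),0,1])
    print(str(rows).replace("], ","],\n"))
def st():
    s=arm.get_state(); p=np.array(s["tcp_pos"])[:2]-A; print("t",s["t"],"tcp",np.round(s["tcp_pos"],2),"phi",round(float(np.degrees(np.arctan2(p[1],p[0]))),2),"r",round(float(np.hypot(*p)),2),"F",np.round(s["force"],2))
    f=np.array(s["force"]); R=np.array(s["orientation"]); print("F tool",np.round(R.T@f,2),"yaw",np.degrees(np.arctan2(R[1,0],R[0,0])).round(2))
E
python3 - <<'E'
from h import *
st(); arc(range(104,144,2))
E
```

```text
t 4.2 tcp [511.52 -20.02  60.62] phi 101.96 r 59.27 F [-0.16  0.49 -0.32]
F tool [ 0.19 -0.48  0.32] yaw 39.91
[[0, 0, np.float64(0.7), np.float64(-0.27), np.float64(0.06), 0, 1],
[0, 0, np.float64(0.7), np.float64(-0.45), np.float64(-0.02), 0, 1],
[0, 0, np.float64(0.7), np.float64(-0.63), np.float64(-0.1), 0, 1],
[0, 0, np.float64(0.7), np.float64(-0.82), np.float64(-0.17), 0, 1],
[0, 0, np.float64(0.7), np.float64(-1.01), np.float64(-0.24), 0, 1],
[0, 0, np.float64(-0.3), np.float64(-1.2), np.float64(-0.29), 0, 1],
[0, 0, np.float64(-2.3), np.float64(-1.4), np.float64(-0.35), 0, 1],
[0, 0, np.float64(-4.3), np.float64(-1.59), np.float64(-0.39), 0, 1],
[0, 0, np.float64(-6.3), np.float64(-1.79), np.float64(-0.43), 0, 1],
[0, 0, np.float64(-8.3), np.float64(-1.99), np.float64(-0.46), 0, 1],
[0, 0, np.float64(-10.3), np.float64(-2.19), np.float64(-0.48), 0, 1],
[0, 0, np.float64(-12.3), np.float64(-2.39), np.float64(-0.5), 0, 1],
[0, 0, np.float64(-14.3), np.float64(-2.59), np.float64(-0.51), 0, 1],
[0, 0, np.float64(-16.3), np.float64(-2.79), np.float64(-0.51), 0, 1],
[0, 0, np.float64(-18.3), np.float64(-2.99), np.float64(-0.51), 0, 1],
[0, 0, np.float64(-20.3), np.float64(-3.19), np.float64(-0.5), 0, 1],
[0, 0, np.float64(-22.3), np.float64(-3.39), np.float64(-0.48), 0, 1],
[0, 0, np.float64(-24.3), np.float64(-3.59), np.float64(-0.46), 0, 1],
[0, 0, np.float64(-26.3), np.float64(-3.79), np.float64(-0.43), 0, 1],
[0, 0, np.float64(-28.3), np.float64(-3.98), np.float64(-0.39), 0, 1]]
```

{"api": "apply_moves", "payload": {"targets": [[0,0,0.7,-0.27,0.06,0,1],[0,0,0.7,-0.45,-0.02,0,1],[0,0,0.7,-0.63,-0.1,0,1],[0,0,0.7,-0.82,-0.17,0,1],[0,0,0.7,-1.01,-0.24,0,1],[0,0,-0.3,-1.2,-0.29,0,1],[0,0,-2.3,-1.4,-0.35,0,1],[0,0,-4.3,-1.59,-0.39,0,1],[0,0,-6.3,-1.79,-0.43,0,1],[0,0,-8.3,-1.99,-0.46,0,1],[0,0,-10.3,-2.19,-0.48,0,1]]}}

```text
t: 5.3
tcp_pos: [491.5, -30.2, 59.9]
orientation: [[0.639, 0.769, 0.002], [0.769, -0.639, 0.0], [0.001, 0.001, -1.0]]
force: [4.6, 0.4, -0.9]
finger_gap: 0.3
```

```bash
sed -i 's/round(-dy,1)/round(float(-dy),1)/;s/round(d\[0\],2)/round(float(d[0]),2)/;s/round(d\[1\],2)/round(float(d[1]),2)/' h.py; python3 - <<'E'
from h import *
st(); im=arm.get_image("scene"); cv2.imwrite("pics/i.png",cv2.resize(im[150:290,150:350],None,fx=4,fy=4,interpolation=2))
E
```

```text
t 5.3 tcp [491.48 -30.24  59.89] phi 124.09 r 57.67 F [ 4.57  0.44 -0.88]
F tool [3.26 3.23 0.89] yaw 50.3
```

View pics/i.png

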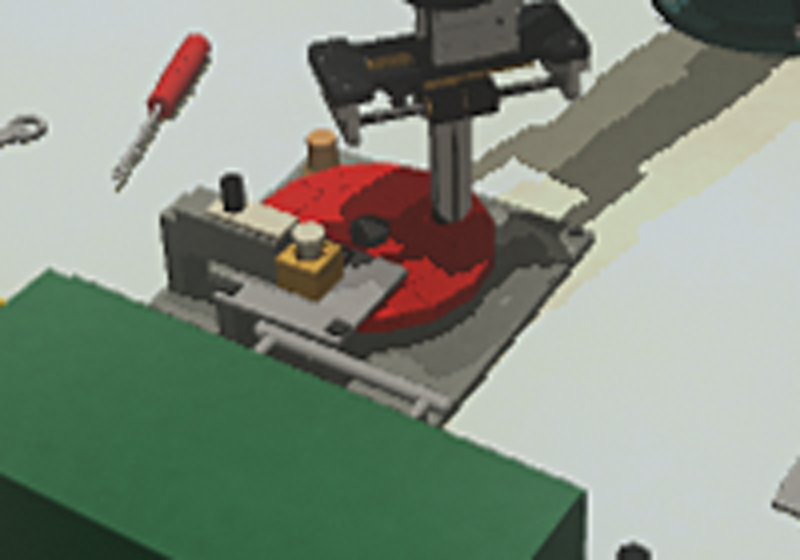

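```bash
python3 - <<'E'
from h import *
st(); arc(range(126,143,2))
E
```

```text
t 5.35 tcp [491.17 -30.36  59.87] phi 124.41 r 57.74 F [1.84 0.58 0.6 ]
F tool [ 1.62  1.05 -0.6 ] yaw 50.34
[[0, 0, -1.9, -0.16, -0.02, 0, 1],
[0, 0, -3.9, -0.36, -0.06, 0, 1],
[0, 0, -5.9, -0.55, -0.1, 0, 1],
[0, 0, -7.9, -0.75, -0.14, 0, 1],
[0, 0, -9.9, -0.95, -0.16, 0, 1],
[0, 0, -11.9, -1.15, -0.18, 0, 1],
[0, 0, -13.9, -1.35, -0.19, 0, 1],
[0, 0, -15.9, -1.55, -0.2, 0, 1],
[0, 0, -17.9, -1.75, -0.19, 0, 1]]
```

{"api": "apply_moves", "payload": {"targets": [[0,0,-1.9,-0.16,-0.02,0,1],[0,0,-3.9,-0.36,-0.06,0,1],[0,0,-5.9,-0.55,-0.1,0,1],[0,0,-7.9,-0.75,-0.14,0,1],[0,0,-9.9,-0.95,-0.16,0,1],[0,0,-11.9,-1.15,-0.18,0,1],[0,0,-13.9,-1.35,-0.19,0,1],[0,0,-15.9,-1.55,-0.2,0,1],[0,0,-17.9,-1.75,-0.19,0,1]]}}

```text
t: 6.25
tcp_pos: [478.4, -41.8, 59.8]
orientation: [[0.372, 0.928, 0.001], [0.928, -0.372, 0.001], [0.002, 0.0, -1.0]]
force: [1.7, 2.0, 1.2]
finger_gap: 0.6
```

```bash
python3 - <<'E'
from h import *
st(); im=arm.get_image("wrist"); cv2.imwrite("pics/j.png",im)
im=arm.get_image("scene"); cv2.imwrite("pics/j2.png",cv2.resize(im[170:260,180:300],None,fx=6,fy=6,interpolation=2))
st(); arc(range(143,153,1))
E
```

```text
t 6.25 tcp [478.41 -41.85  59.83] phi 141.46 r 58.03 F [1.67 1.99 1.25]
F tool [ 2.47  0.81 -1.25] yaw 68.16
t 6.35 tcp [478.29 -42.12  59.83] phi 141.74 r 57.95 F [0.71 1.38 1.59]
F tool [ 1.55  0.14 -1.59] yaw 68.06
[[0, 0, -1.1, -0.13, 0.01, 0, 1],
[0, 0, -2.1, -0.23, -0.02, 0, 1],
[0, 0, -3.1, -0.33, -0.04, 0, 1],
[0, 0, -4.1, -0.43, -0.06, 0, 1],
[0, 0, -5.1, -0.53, -0.08, 0, 1],
[0, 0, -6.1, -0.62, -0.1, 0, 1],
[0, 0, -7.1, -0.72, -0.12, 0, 1],
[0, 0, -8.1, -0.82, -0.13, 0, 1],
[0, 0, -9.1, -0.92, -0.14, 0, 1],
[0, 0, -10.1, -1.02, -0.16, 0, 1]]
```

View pics/j.png

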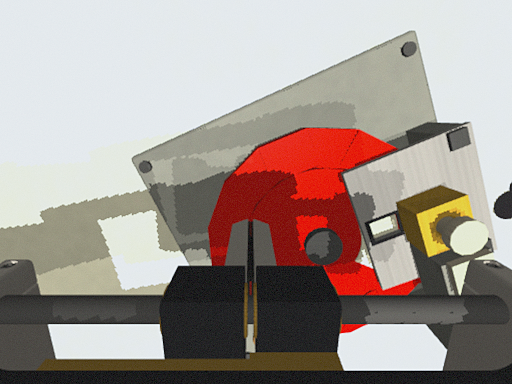

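View pics/j2.png

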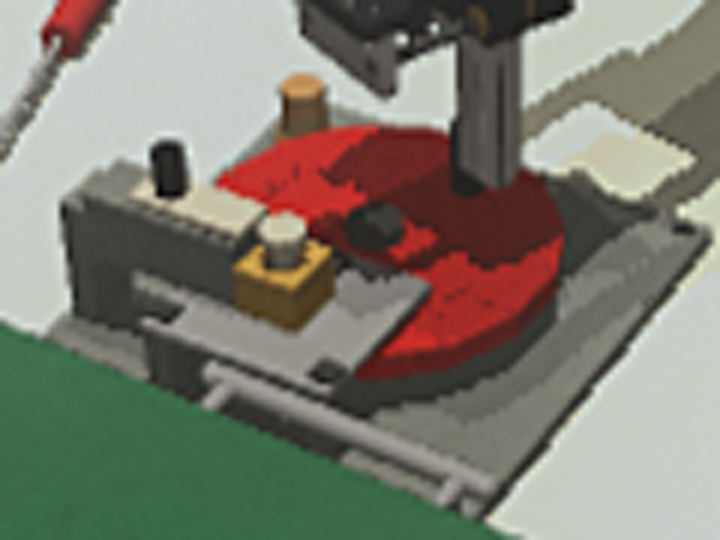

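{"api": "apply_moves", "payload": {"targets": [[0,0,-1.1,-0.13,0.01,0,1],[0,0,-2.1,-0.23,-0.02,0,1],[0,0,-3.1,-0.33,-0.04,0,1],[0,0,-4.1,-0.43,-0.06,0,1],[0,0,-5.1,-0.53,-0.08,0,1]]}}

```text
t: 6.85
tcp_pos: [475.1, -46.9, 59.4]
orientation: [[0.288, 0.958, -0.001], [0.958, -0.288, 0.0], [0.0, -0.001, -1.0]]
force: [1.2, 3.0, 1.4]
finger_gap: 0.5
```

```bash
python3 - <<'E'
from h import *
st(); arc(np.arange(147.5,151,.5))
E
```

```text
t 6.85 tcp [475.15 -46.92  59.41] phi 147.43 r 57.74 F [1.24 3.04 1.43]
F tool [ 3.27  0.31 -1.43] yaw 73.25
[[0, 0, -0.4, -0.01, 0.02, 0, 1],
[0, 0, -0.9, -0.06, 0.01, 0, 1],
[0, 0, -1.4, -0.11, -0.01, 0, 1],
[0, 0, -1.9, -0.16, -0.02, 0, 1],
[0, 0, -2.4, -0.21, -0.03, 0, 1],
[0, 0, -2.9, -0.26, -0.04, 0, 1],
[0, 0, -3.4, -0.31, -0.05, 0, 1]]
```

{"api": "apply_moves", "payload": {"targets": [[0,0,-0.5,-0.05,0.0,0,1],[0,0,-1.0,-0.1,0.0,0,1],[0,0,-1.5,-0.15,-0.01,0,1],[0,0,-2.0,-0.2,-0.02,0,1],[0,0,-2.5,-0.25,-0.03,0,1]]}}

```text
t: 7.35
tcp_pos: [474.1, -49.2, 59.2]
orientation: [[0.247, 0.969, -0.001], [0.969, -0.247, 0.0], [0.0, -0.001, -1.0]]
force: [-0.7, 4.2, 0.2]
finger_gap: 0.3
```

```bash
python3 - <<'E'
from h import *
st(); im=arm.get_image("wrist"); cv2.imwrite("pics/k.png",im)
E
```

```text
t 7.35 tcp [474.05 -49.23  59.22] phi 149.96 r 57.47 F [-0.68  4.17  0.16]
F tool [ 3.87 -1.69 -0.16] yaw 75.71
```

View pics/k.png

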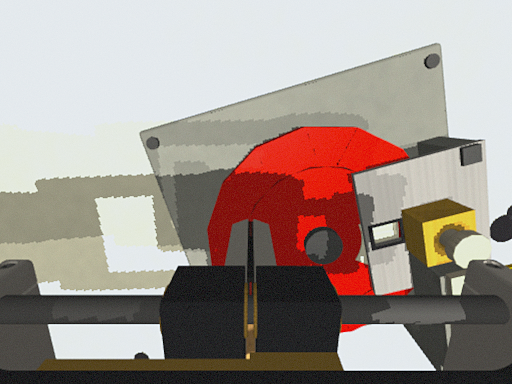

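{"api": "apply_moves", "payload": {"targets": [[0,0,-0.5,-0.05,0.0,0,1],[0,0,-1.0,-0.1,0.0,0,1],[0,0,-1.5,-0.15,-0.01,0,1],[0,0,-2.0,-0.2,-0.02,0,1],[0,0,-2.5,-0.25,-0.02,0,1],[0,0,-3.0,-0.3,-0.02,0,1]]}}

```text
t: 8.0
tcp_pos: [473.0, -52.1, 59.2]
orientation: [[0.196, 0.981, -0.001], [0.981, -0.196, 0.0], [0.0, -0.001, -1.0]]
force: [-1.5, 3.8, -0.8]
finger_gap: 0.5
```

```bash
python3 - <<'E'
from h import *
st()
E
```

```text
t 8.0 tcp [473.03 -52.11  59.16] phi 152.98 r 56.99 F [-1.51  3.84 -0.82]
F tool [ 3.47 -2.23  0.83] yaw 78.71
```

{"api": "apply_moves", "payload": {"targets": [[0,0,-0.5,-0.05,-0.02,0,1],[0,0,-1.0,-0.1,-0.04,0,1],[0,0,-1.5,-0.15,-0.06,0,1],[0,0,-2.0,-0.2,-0.08,0,1],[0,0,-2.5,-0.25,-0.1,0,1],[0,0,-3.0,-0.3,-0.11,0,1]]}}

```text
t: 8.6
tcp_pos: [471.8, -55.0, 59.3]
orientation: [[0.144, 0.99, -0.0], [0.99, -0.144, 0.0], [0.0, -0.0, -1.0]]
force: [-1.8, 3.1, -1.5]
finger_gap: 0.3
```

```bash
python3 - <<'E'
from h import *
st(); im=arm.get_image("wrist"); cv2.imwrite("pics/l.png",cv2.resize(im[120:300,300:500],None,fx=3,fy=3))
E
```

```text
t 8.6 tcp [471.75 -54.97  59.31] phi 156.13 r 56.91 F [-1.82  3.13 -1.48]
F tool [ 2.84 -2.25  1.48] yaw 81.71
```

View pics/l.png

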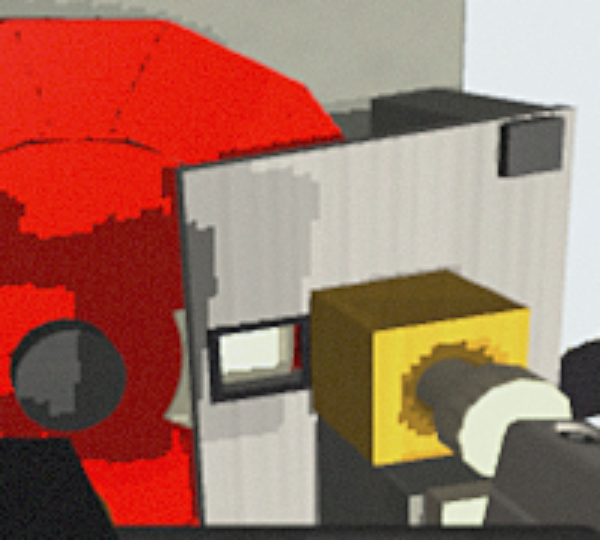

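{"api": "apply_moves", "payload": {"targets": [[0,0,-0.5,-0.05,-0.02,0,1],[0,0,-1.0,-0.1,-0.05,0,1],[0,0,-1.5,-0.15,-0.07,0,1],[0,0,-2.0,-0.2,-0.1,0,1],[0,0,-2.5,-0.25,-0.11,0,1],[0,0,-3.0,-0.3,-0.13,0,1]]}}

```text
t: 9.25
tcp_pos: [470.6, -57.9, 59.7]
orientation: [[0.092, 0.996, 0.001], [0.996, -0.092, -0.0], [-0.0, 0.001, -1.0]]
force: [0.9, 2.4, -1.0]
finger_gap: 0.5
```

```bash
python3 - <<'E'
from h import *
st()
E
```

```text
t 9.25 tcp [470.57 -57.88  59.72] phi 159.29 r 56.91 F [ 0.91  2.35 -0.99]
F tool [2.43 0.68 0.99] yaw 84.71
```

{"api": "apply_moves", "payload": {"targets": [[0,0,-0.5,-0.05,-0.01,0,1],[0,0,-1.0,-0.1,-0.03,0,1],[0,0,-1.5,-0.15,-0.04,0,1],[0,0,-2.0,-0.2,-0.06,0,1],[0,0,-2.5,-0.25,-0.07,0,1],[0,0,-3.0,-0.3,-0.08,0,1]]}}

```text
t: 9.85
tcp_pos: [469.4, -60.7, 59.8]
orientation: [[0.04, 0.999, 0.001], [0.999, -0.04, -0.0], [-0.0, 0.001, -1.0]]
force: [1.5, 3.0, -1.6]
finger_gap: 0.5
```

```bash
python3 - <<'E'
from h import *
st(); im=arm.get_image("wrist"); cv2.imwrite("pics/m.png",cv2.resize(im[120:300,300:500],None,fx=3,fy=3))
E
```

```text
t 9.85 tcp [469.4  -60.74  59.75] phi 162.39 r 57.07 F [ 1.51  3.03 -1.65]
F tool [3.09 1.39 1.65] yaw 87.71
```

View pics/m.png

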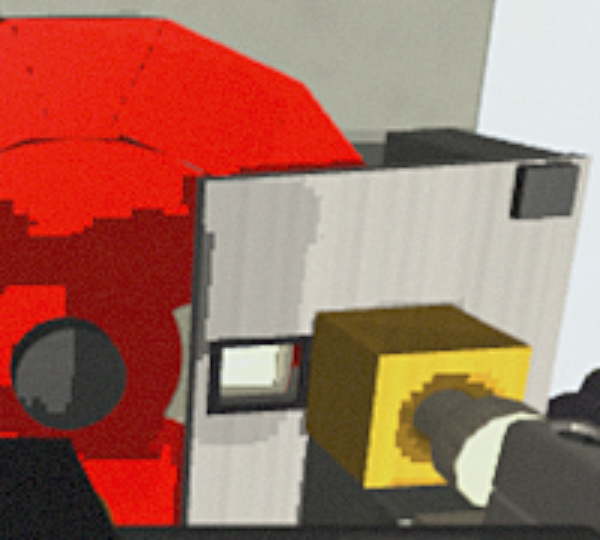

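{"api": "apply_moves", "payload": {"targets": [[0,0,-0.5,-0.05,-0.01,0,1],[0,0,-1.0,-0.1,-0.02,0,1],[0,0,-1.5,-0.15,-0.03,0,1],[0,0,-2.0,-0.2,-0.05,0,1],[0,0,-2.5,-0.25,-0.06,0,1],[0,0,-3.0,-0.3,-0.07,0,1]]}}

```text
t: 10.5
tcp_pos: [468.4, -63.6, 59.7]
orientation: [[-0.012, 1.0, 0.001], [1.0, 0.012, 0.0], [0.0, 0.001, -1.0]]
force: [2.5, 3.0, 1.4]
finger_gap: 0.6
```

```bash
python3 - <<'E'
from h import *
st()
E
```

```text
t 10.5 tcp [468.42 -63.63  59.69] phi 165.46 r 57.21 F [2.48 3.04 1.39]
F tool [ 3.01  2.52 -1.39] yaw 90.71
```

{"api": "apply_moves", "payload": {"targets": [[0,0,-0.5,-0.05,-0.0,0,1],[0,0,-1.0,-0.1,-0.01,0,1],[0,0,-1.5,-0.15,-0.02,0,1],[0,0,-2.0,-0.2,-0.03,0,1],[0,0,-2.5,-0.25,-0.04,0,1],[0,0,-3.0,-0.3,-0.05,0,1]]}}

```text
t: 11.1
tcp_pos: [467.5, -66.7, 59.4]
orientation: [[-0.065, 0.998, -0.0], [0.998, 0.065, 0.0], [0.0, -0.0, -1.0]]
force: [0.0, 2.1, 2.0]
finger_gap: 0.2
```

```bash
python3 - <<'E'
from h import *
st(); im=arm.get_image("wrist"); cv2.imwrite("pics/n.png",cv2.resize(im[120:300,300:500],None,fx=3,fy=3))
E
```

```text
t 11.1 tcp [467.49 -66.65  59.45] phi 168.6 r 57.44 F [0.02 2.1  1.96]
F tool [ 2.09  0.16 -1.96] yaw 93.71
```

View pics/n.png

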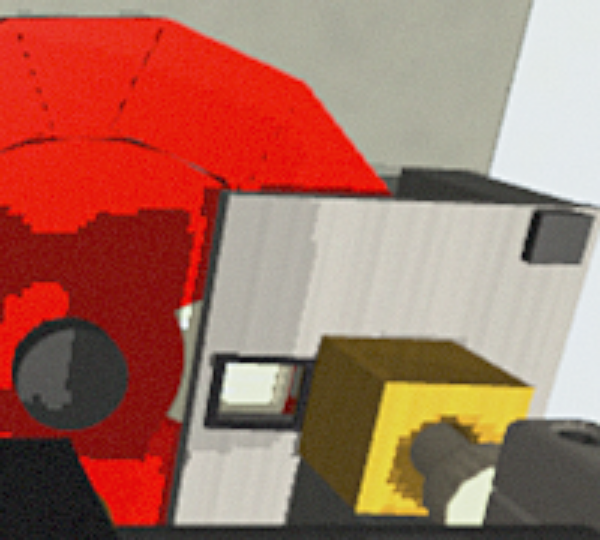

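{"api": "apply_moves", "payload": {"targets": [[0,0,-0.5,-0.05,-0.01,0,1],[0,0,-1.0,-0.1,-0.02,0,1],[0,0,-1.5,-0.15,-0.03,0,1],[0,0,-2.0,-0.2,-0.04,0,1],[0,0,-2.5,-0.25,-0.05,0,1],[0,0,-3.0,-0.3,-0.06,0,1]]}}

```text
t: 11.75
tcp_pos: [467.0, -69.6, 59.3]
orientation: [[-0.117, 0.993, -0.001], [0.993, 0.117, 0.0], [0.0, -0.001, -1.0]]
force: [0.2, 2.8, 2.1]
finger_gap: 0.7
```

```bash
python3 - <<'E'
from h import *
st()
s=None
im=arm.get_image("scene"); cv2.imwrite("pics/o.png",cv2.resize(im[170:260,180:300],None,fx=6,fy=6,interpolation=2))
E
```

```text
t 11.75 tcp [467.   -69.62  59.33] phi 171.61 r 57.42 F [0.15 2.75 2.1 ]
F tool [ 2.72  0.47 -2.1 ] yaw 96.71
```

View pics/o.png

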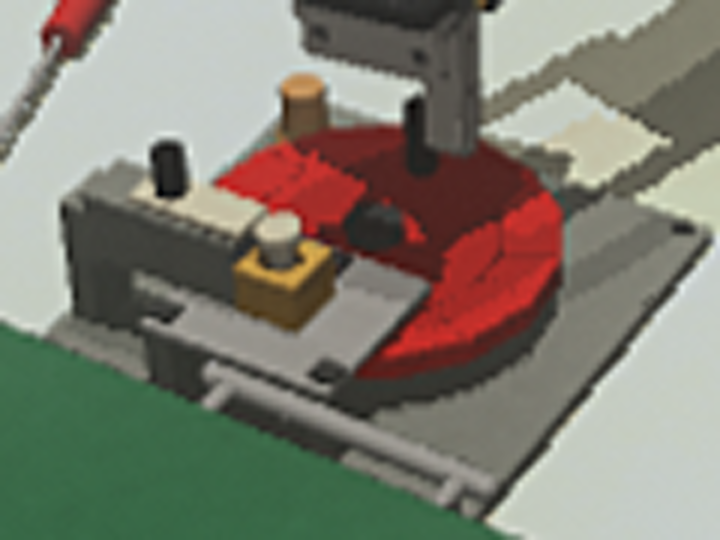

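```bash
python3 - <<'E'
from h import *
s=arm.get_state(); st()
# camera pose at pic c
s0=dict(tcp_pos=[514.3,-48.6,230.9],orientation=[[0,1,.001],[1,0,0],[0,.001,-1]])
C=cam("wrist",s0)
for n,uv in [("slotL",(460,565)),("slotR",(487,553)),("slotbotL",(478,625)),("slotbotR",(510,600)),("secBot",(452,555)),("secL",(435,465)),("crank",(278,312))]:
    X=onz("wrist",(160+uv[0]/4,95+uv[1]/4),84 if n=="crank" else 44,C); d=X[:2]-A; print(n,X.round(1),np.degrees(np.arctan2(d[1],d[0])).round(1),np.hypot(*d).round(1))
im=cv2.imread("pics/c.png"); cv2.imwrite("pics/p.png",cv2.resize(im[200:260,250:310],None,fx=10,fy=10,interpolation=0))
print(proj("scene",[469,-86,84]))
im=arm.get_image("scene");
print([(np.round(d["at"],1).tolist(),round(d["p"],2),onz("scene",d["at"],84).round(1)) for d in arm.landmark_of("scene","crank")[:2]])
E
```

```text
t 11.8 tcp [467.01 -69.72  59.31] phi 171.7 r 57.39 F [-0.42  1.56  1.24]
F tool [ 1.59 -0.24 -1.24] yaw 96.72
slotL [ 552.1 -138.    44. ] -64.7 66.4
slotR [ 561.9 -133.3   44. ] -55.5 67.1
slotbotL [ 559.4 -162.3   44. ] -67.1 91.5
slotbotR [ 570.9 -152.1   44. ] -57.5 87.8
secBot [ 549.1 -134.1   44. ] -65.7 61.5
secL [542.3 -99.4  44. ] -49.1 28.3
crank [490.6 -35.8  84. ] 128.2 53.6
[250.23964772 186.57122501]
[([249.3, 186.2], 0.62, array([468.8, -89.3,  84. ]))]
```

View pics/p.png

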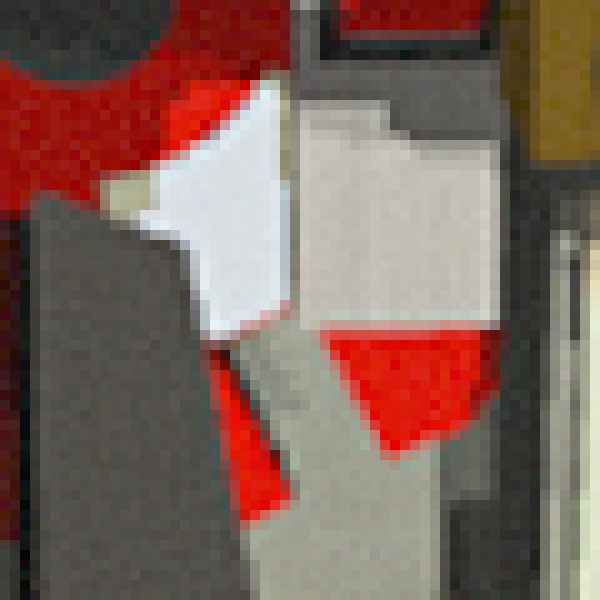

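The first wrist picture shows the rim notch at about -61° (world), so the pin should drop with the crank near 192°, about 4° further on.

{"api": "apply_moves", "payload": {"targets": [[0,0,-0.5,-0.05,-0.01,0,1],[0,0,-1.0,-0.1,-0.02,0,1],[0,0,-1.5,-0.15,-0.03,0,1],[0,0,-2.0,-0.2,-0.05,0,1],[0,0,-2.5,-0.25,-0.06,0,1]]}}

```text
t: 12.4
tcp_pos: [466.8, -72.2, 59.3]
orientation: [[-0.16, 0.987, -0.001], [0.987, 0.16, 0.0], [0.0, -0.001, -1.0]]
force: [-0.4, 2.4, 1.2]
finger_gap: 0.4
```

```bash
python3 - <<'E'
from h import *
st(); im=arm.get_image("scene"); cv2.imwrite("pics/q.png",cv2.resize(im[170:260,180:300],None,fx=6,fy=6,interpolation=2))
E
```

```text
t 12.4 tcp [466.78 -72.22  59.27] phi 174.21 r 57.32 F [-0.44  2.44  1.22]
F tool [ 2.48 -0.05 -1.22] yaw 99.21
```

View pics/q.png

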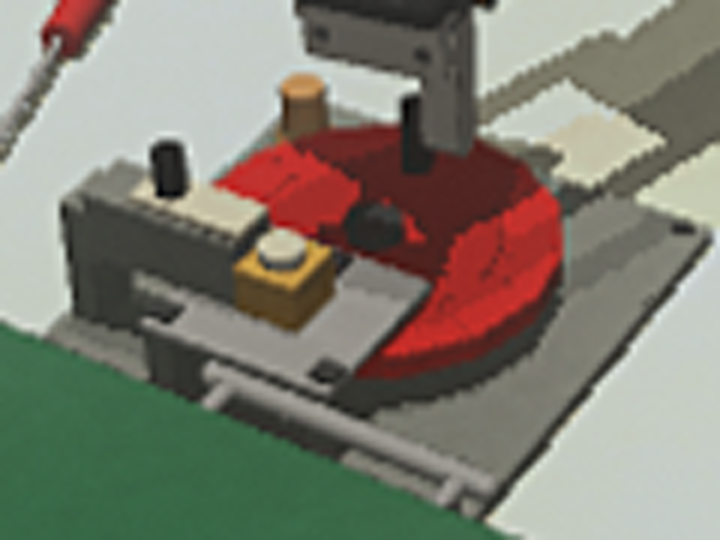

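The pin has dropped: its head is now down on the guide. I'll creep forward until the wheel bears on it.

{"api": "apply_moves", "payload": {"targets": [[0,0,-0.3,-0.03,-0.01,0,1],[0,0,-0.5,-0.05,-0.01,0,1],[0,0,-0.7,-0.07,-0.02,0,1],[0,0,-0.7,-0.07,-0.02,0,1]]}}

```text
t: 12.85
tcp_pos: [466.7, -72.9, 59.3]
orientation: [[-0.171, 0.985, -0.0], [0.985, 0.171, 0.0], [0.0, -0.0, -1.0]]
force: [-1.0, 2.1, 0.2]
finger_gap: 0.8
```

```bash
python3 - <<'E'
from h import *
st()
E
```

```text
t 12.85 tcp [466.74 -72.87  59.32] phi 174.87 r 57.29 F [-1.03  2.05  0.16]
F tool [ 2.2  -0.66 -0.16] yaw 99.87
```

{"api": "apply_moves", "payload": {"targets": [[0,0,-0.2,-0.02,-0.01,0,1],[0,0,-0.4,-0.04,-0.01,0,1],[0,0,-0.5,-0.05,-0.02,0,1],[0,0,-0.5,-0.05,-0.02,0,1]]}}

```text
t: 13.25
tcp_pos: [466.7, -73.4, 59.3]
orientation: [[-0.18, 0.984, -0.0], [0.984, 0.18, 0.0], [0.0, -0.0, -1.0]]
force: [-1.1, 2.7, -0.0]
finger_gap: 0.6
```

```bash
python3 - <<'E'
from h import *
st()
E
```

```text
t 13.25 tcp [466.67 -73.38  59.31] phi 175.38 r 57.31 F [-1.14  2.71 -0.04]
F tool [ 2.87 -0.64  0.04] yaw 100.37
```

{"api": "apply_moves", "payload": {"targets": [[0,0,-0.2,-0.02,-0.01,0,1],[0,0,-0.4,-0.04,-0.01,0,1],[0,0,-0.5,-0.05,-0.02,0,1],[0,0,-0.5,-0.05,-0.02,0,1]]}}

```text
t: 13.65
tcp_pos: [466.6, -73.9, 59.4]
orientation: [[-0.189, 0.982, -0.0], [0.982, 0.189, 0.0], [0.0, -0.0, -1.0]]
force: [-1.9, 1.8, -0.3]
finger_gap: 0.5
```

```bash
python3 - <<'E'
from h import *
st()
E
```

```text
t 13.65 tcp [466.63 -73.86  59.35] phi 175.86 r 57.32 F [-1.86  1.84 -0.34]
F tool [ 2.16 -1.48  0.34] yaw 100.87
```

{"api": "apply_moves", "payload": {"targets": [[0,0,-0.2,-0.02,-0.01,0,1],[0,0,-0.4,-0.04,-0.02,0,1],[0,0,-0.5,-0.05,-0.02,0,1],[0,0,-0.5,-0.05,-0.02,0,1]]}}

```text
t: 14.05
tcp_pos: [466.6, -74.1, 59.3]
orientation: [[-0.197, 0.98, -0.0], [0.98, 0.197, 0.001], [0.001, 0.0, -1.0]]
force: [-0.6, 4.8, -0.8]
finger_gap: 0.7
```

```bash
python3 - <<'E'
from h import *
st()
E
```

```text
t 14.05 tcp [466.55 -74.13  59.35] phi 176.14 r 57.38 F [-0.64  4.75 -0.79]
F tool [4.78 0.31 0.79] yaw 101.38
```

{"api": "apply_moves", "payload": {"targets": [[0,0,0,-0.01,0,0,1],[0,0,0,-0.02,0,0,1],[0,0,0,-0.02,0,0,1]]}}

```text
t: 14.35
tcp_pos: [466.6, -74.3, 59.4]
orientation: [[-0.197, 0.98, -0.0], [0.98, 0.197, 0.001], [0.001, 0.0, -1.0]]
force: [-0.2, 4.3, -2.2]
finger_gap: 0.4
```

```bash
python3 - <<'E'
from h import *
st()
E
```

```text
t 14.35 tcp [466.58 -74.28  59.36] phi 176.28 r 57.34 F [-0.19  4.33 -2.18]
F tool [4.28 0.67 2.18] yaw 101.37
```

{"api": "apply_moves", "payload": {"targets": [[0,0,0,-0.01,0,0,1],[0,0,0,-0.03,0,0,1],[0,0,0,-0.03,0,0,1]]}}

```text
t: 14.65
tcp_pos: [466.6, -74.3, 59.3]
orientation: [[-0.197, 0.98, -0.0], [0.98, 0.197, 0.001], [0.002, -0.0, -1.0]]
force: [-1.7, 5.7, -1.6]
finger_gap: 0.5
```

```bash
python3 - <<'E'
from h import *
st()
E
```

```text
t 14.65 tcp [466.58 -74.31  59.35] phi 176.32 r 57.34 F [-1.65  5.74 -1.63]
F tool [ 5.95 -0.49  1.64] yaw 101.38
```

{"api": "apply_moves", "payload": {"targets": [[0,0,0,-0.02,0,0,1],[0,0,0,-0.04,0,0,1],[0,0,0,-0.04,0,0,1],[0,0,0,-0.04,0,0,1]]}}

```text
t: 15.05
tcp_pos: [466.6, -74.4, 59.3]
orientation: [[-0.197, 0.98, -0.001], [0.98, 0.197, 0.002], [0.002, -0.0, -1.0]]
force: [-0.9, 6.1, -1.1]
finger_gap: 0.5
```

```bash
python3 - <<'E'
from h import *
st(); arm.get_image("wrist"); st()
E
```

```text
t 15.05 tcp [466.57 -74.39  59.35] phi 176.39 r 57.34 F [-0.86  6.09 -1.1 ]
F tool [6.13 0.36 1.11] yaw 101.38
t 15.1 tcp [466.6  -74.39  59.38] phi 176.39 r 57.31 F [-0.9   5.42 -0.8 ]
F tool [5.49 0.19 0.81] yaw 101.38
```

{"api": "apply_moves", "payload": {"targets": [[0,0,0,-0.02,0,0,1],[0,0,0,-0.05,0,0,1],[0,0,0,-0.05,0,0,1]]}}

```text
t: 15.4
tcp_pos: [466.6, -74.5, 59.4]
orientation: [[-0.197, 0.98, -0.001], [0.98, 0.197, 0.003], [0.003, -0.0, -1.0]]
force: [-0.9, 7.4, -0.5]
finger_gap: 0.6
```

```bash
python3 - <<'E'
from h import *
st(); arm.get_image("wrist"); st(); arm.get_image("wrist"); st()
E
```

```text
t 15.4 tcp [466.62 -74.48  59.36] phi 176.48 r 57.29 F [-0.94  7.43 -0.54]
F tool [7.46 0.54 0.56] yaw 101.39
t 15.45 tcp [466.63 -74.48  59.38] phi 176.48 r 57.28 F [-1.22  7.71 -0.4 ]
F tool [7.8  0.32 0.43] yaw 101.39
t 15.5 tcp [466.58 -74.48  59.33] phi 176.48 r 57.33 F [-2.93  6.59  0.42]
F tool [ 7.04 -1.57 -0.39] yaw 101.39
```

{"api": "apply_moves", "payload": {"targets": [[0,0,0,-0.02,0,0,1],[0,0,0,-0.02,0,0,1],[0,0,0,-0.02,0,0,1],[0,0,0,-0.02,0,0,1],[0,0,0,-0.02,0,0,1],[0,0,0,-0.02,0,0,1]]}}

```text
t: 16.1
tcp_pos: [466.6, -74.5, 59.3]
orientation: [[-0.197, 0.98, -0.001], [0.98, 0.197, 0.003], [0.003, -0.0, -1.0]]
force: [-1.6, 7.7, 0.2]
finger_gap: 0.8
```

```bash
python3 - <<'E'
from h import *
st(); im=arm.get_image("scene"); st(); cv2.imwrite("pics/r.png",cv2.resize(im[170:260,180:300],None,fx=6,fy=6,interpolation=2))
E
```

```text
t 16.1 tcp [466.59 -74.51  59.34] phi 176.51 r 57.32 F [-1.64  7.71  0.18]
F tool [ 7.88 -0.09 -0.15] yaw 101.39
t 16.15 tcp [466.62 -74.51  59.35] phi 176.5 r 57.28 F [-1.82  8.11 -0.08]
F tool [ 8.31 -0.18  0.11] yaw 101.39
```

{"api": "apply_moves", "payload": {"targets": [[0,0,0,0,0,0,1],[0,0,0,0,0,0,1],[0,0,0,0,0,0,1],[0,0,0,0,0,0,1],[0,0,0,0,0,0,1]]}}

```text
t: 16.65
tcp_pos: [466.6, -74.5, 59.3]
orientation: [[-0.197, 0.98, -0.001], [0.98, 0.198, 0.003], [0.003, -0.0, -1.0]]
force: [-3.0, 7.0, 0.1]
finger_gap: 0.5
```

```bash
python3 - <<'E'
from h import *
st()
E
```

```text
t 16.65 tcp [466.59 -74.5   59.35] phi 176.5 r 57.32 F [-3.03  6.99  0.09]
F tool [ 7.45 -1.59 -0.06] yaw 101.39
```

View pics/r.png

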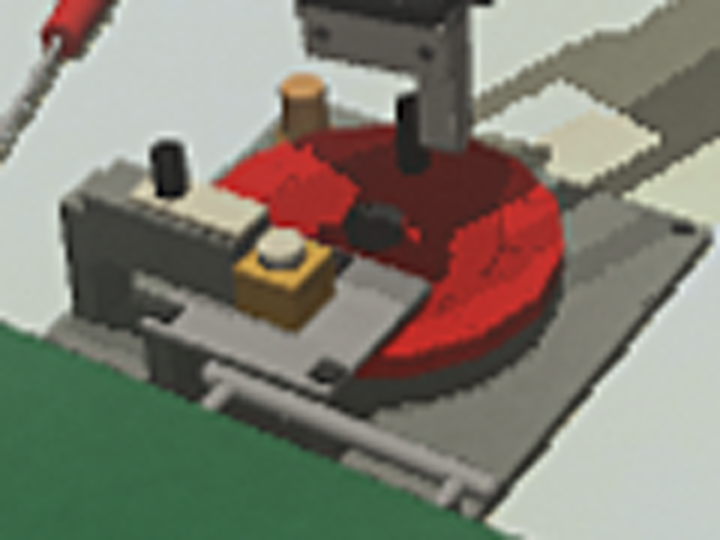

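{"api": "apply_moves", "payload": {"targets": [[0,0,0,0.2,0,0,1],[0,0,0,0.6,0,0,1],[0,0,0,1.2,0,0,1],[0,0,0,1.6,0,-1.5,1],[0,0,0,1.6,0,-5,1],[0,0,0,1.6,0,-9,1],[0,0,0,1.6,0,-13,1],[0,0,0,1.6,0,-13,1]]}}

```text
t: 17.45
tcp_pos: [467.6, -61.8, 197.1]
orientation: [[-0.197, 0.98, 0.014], [0.98, 0.197, -0.005], [-0.008, 0.013, -1.0]]
force: [-1.2, -1.5, 0.1]
finger_gap: 0.4
```

```bash
python3 - <<'E'
from h import *
st()
for uv in [(278,115),(278,73),(205,128),(245,128),(243,98)]:
    print(uv,[onz("top",uv,z)[:2].round(0).tolist() for z in (0,60,120,200)])
im=arm.get_image("scene"); cv2.imwrite("pics/s.png",cv2.resize(im[150:290,130:330],None,fx=4,fy=4,interpolation=2))
cv2.imwrite("pics/s2.png",im)
for t in ["slide_knob","guide"]:
  print(t,[(np.round(d["at"],1).tolist(),round(d["p"],2)) for d in arm.landmark_of("scene",t)[:3]])
E
```

```text
t 17.45 tcp [467.62 -61.75 197.11] phi 163.87 r 58.48 F [-1.24 -1.49  0.08]
F tool [-1.22 -1.51 -0.09] yaw 101.34
(278, 115) [[786.0, -121.0], [761.0, -117.0], [736.0, -112.0], [703.0, -107.0]]
(278, 73) [[937.0, -124.0], [904.0, -120.0], [872.0, -115.0], [828.0, -109.0]]
(205, 128) [[743.0, 121.0], [721.0, 113.0], [698.0, 104.0], [668.0, 93.0]]
(245, 128) [[742.0, -11.0], [719.0, -13.0], [697.0, -14.0], [666.0, -16.0]]
(243, 98) [[848.0, -5.0], [820.0, -7.0], [791.0, -9.0], [754.0, -11.0]]
slide_knob [([205.6, 194.2], 0.53), ([242.0, 223.7], 0.45)]
guide [([227.3, 214.4], 0.79), ([391.2, 245.6], 0.63)]
```

View pics/s2.png

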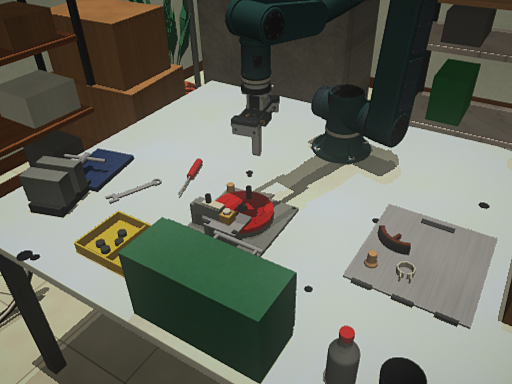

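View pics/s.png

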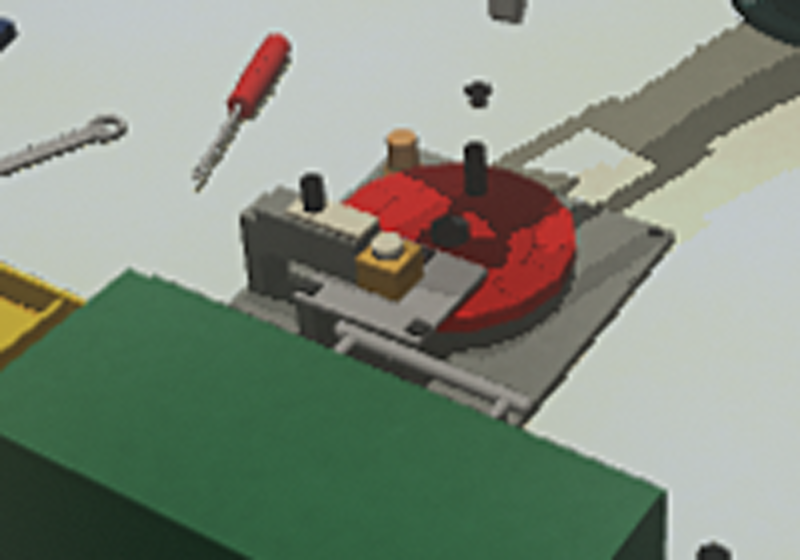

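{"api": "apply_moves", "payload": {"targets": [[0,0,5,-3,3,0,1],[0,0,9.9,-7,6,0,1],[0,0,9.9,-11,9.3,0,1],[0,0,9.9,-12.9,10.9,0,1],[0,0,9.9,-12.9,10.9,2,1],[0,0,9.9,-12.9,10.9,5,1],[0,0,9.9,-12.9,10.9,7.5,1],[0,0,9.9,-12.9,10.9,8.5,1],[0,0,9.9,-12.9,10.9,8.5,1],[0,0,9.9,-12.9,10.9,8.5,1]]}}

```text
t: 18.6
tcp_pos: [596.2, -165.4, 104.8]
orientation: [[-0.026, 1.0, 0.0], [1.0, 0.026, -0.0], [-0.0, 0.0, -1.0]]
force: [1.1, -0.2, -0.2]
finger_gap: 0.8
```

```bash
python3 - <<'E'
from h import *
st(); s=arm.get_state(); C=cam("wrist",s)
im=arm.get_image("wrist"); cv2.imwrite("pics/u.png",im)
overlay("wrist",im,A,1.5,C,"pics/u2.png",(150,80,350,260),4,2)
im=arm.get_image("scene"); cv2.imwrite("pics/v.png",cv2.resize(im[150:250,160:280],None,fx=6,fy=6,interpolation=2))
E
```

```text
t 18.6 tcp [ 596.2  -165.4   104.76] phi -50.36 r 113.49 F [ 1.08 -0.21 -0.16]
F tool [-0.24  1.07  0.16] yaw 91.47
```

View pics/u.png

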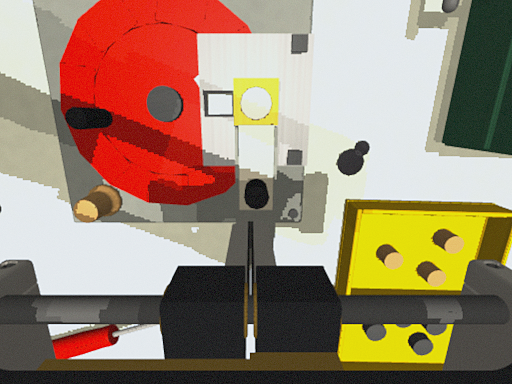

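View pics/v.png

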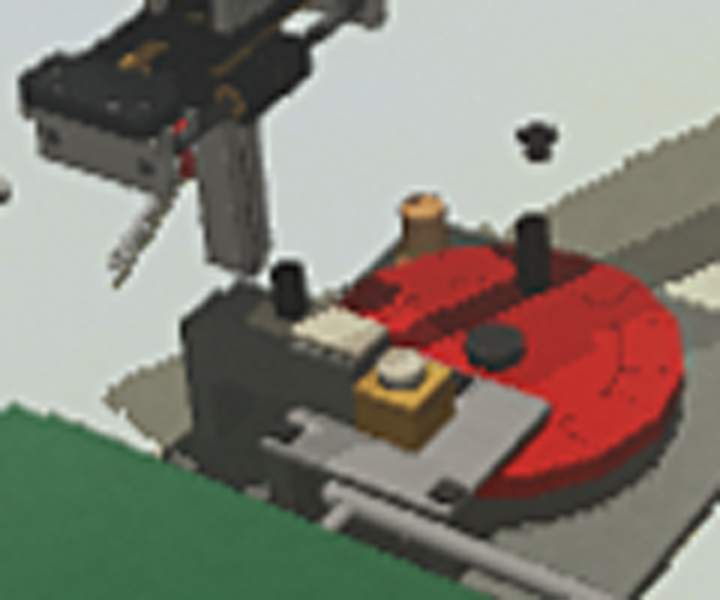

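The pin is home, white fills the window, and the knob at (256,193) is directly ahead of the finger. Pushing the slide now.

{"api": "apply_moves", "payload": {"targets": [[0,0,0,0.3,0.2,0,1],[0,0,0,0.7,0.35,0,1],[0,0,0,1.0,0.35,0,1],[0,0,0,1.3,0.35,0,1],[0,0,0,1.5,0.35,0,1],[0,0,0,1.7,0.35,0,1],[0,0,0,1.9,0.35,0,1],[0,0,0,2.1,0.35,0,1],[0,0,0,2.3,0.35,0,1]]}}

```text
t: 19.6
tcp_pos: [599.2, -142.3, 104.8]
orientation: [[-0.025, 1.0, 0.001], [1.0, 0.025, -0.0], [-0.0, 0.001, -1.0]]
force: [0.5, -1.8, 2.0]
finger_gap: 0.4
```

```bash
python3 - <<'E'
from h import *
st()
E
```

```text
t 19.6 tcp [ 599.19 -142.33  104.78] phi -40.47 r 99.11 F [ 0.51 -1.8   1.99]
F tool [-1.81  0.47 -1.98] yaw 91.46
```

{"api": "apply_moves", "payload": {"targets": [[0,0,0,0.2,0,0,1],[0,0,0,0.4,0,0,1],[0,0,0,0.6,0,0,1],[0,0,0,0.8,0,0,1],[0,0,0,1.0,0,0,1],[0,0,0,1.2,0,0,1],[0,0,0,1.4,0,0,1],[0,0,0,1.6,0,0,1],[0,0,0,1.8,0,0,1]]}}

```text
t: 20.5
tcp_pos: [598.5, -124.1, 104.5]
orientation: [[-0.026, 1.0, 0.0], [1.0, 0.026, 0.0], [0.0, 0.0, -1.0]]
force: [0.6, -1.3, 1.5]
finger_gap: 0.3
```

```bash
python3 - <<'E'
from h import *
st(); cv2.imwrite("pics/w.png",arm.get_image("wrist"))
E
```

```text
t 20.5 tcp [ 598.54 -124.1   104.46] phi -31.67 r 87.81 F [ 0.56 -1.32  1.47]
F tool [-1.34  0.53 -1.47] yaw 91.47
```

View pics/w.png

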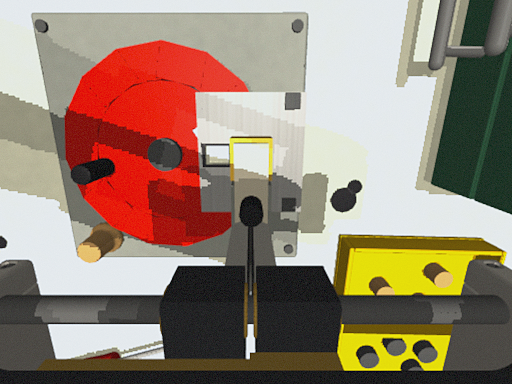

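The tongue now covers most of the head. I'll creep to the stop.

{"api": "apply_moves", "payload": {"targets": [[0,0,0,0.1,0,0,1],[0,0,0,0.2,0,0,1],[0,0,0,0.3,0,0,1],[0,0,0,0.4,0,0,1],[0,0,0,0.5,0,0,1]]}}

```text
t: 21.05
tcp_pos: [598.4, -119.2, 104.5]
orientation: [[-0.026, 1.0, 0.0], [1.0, 0.026, 0.0], [0.0, 0.0, -1.0]]
force: [0.7, -2.6, 1.6]
finger_gap: -0.0
```

{"api": "apply_moves", "payload": {"targets": [[0,0,0,0.05,0,0,1],[0,0,0,0.1,0,0,1],[0,0,0,0.15,0,0,1],[0,0,0,0.15,0,0,1]]}}

```text
t: 21.45
tcp_pos: [598.3, -117.8, 104.4]
orientation: [[-0.026, 1.0, 0.0], [1.0, 0.026, 0.0], [0.0, 0.0, -1.0]]
force: [1.7, -1.7, 1.2]
finger_gap: 0.6
```

{"api": "apply_moves", "payload": {"targets": [[0,0,0,0.05,0,0,1],[0,0,0,0.1,0,0,1],[0,0,0,0.15,0,0,1],[0,0,0,0.15,0,0,1]]}}

```text
t: 21.85
tcp_pos: [598.3, -117.6, 104.5]
orientation: [[-0.025, 1.0, 0.0], [1.0, 0.025, -0.002], [-0.002, 0.0, -1.0]]
force: [0.9, -4.9, 0.6]
finger_gap: 0.4
```

{"api": "apply_moves", "payload": {"targets": [[0,0,0,0.05,0,0,1],[0,0,0,0.1,0,0,1],[0,0,0,0.1,0,0,1],[0,0,0,0.1,0,0,1]]}}

```text
t: 22.25
tcp_pos: [598.3, -117.5, 104.5]
orientation: [[-0.024, 1.0, 0.0], [1.0, 0.024, -0.004], [-0.004, 0.0, -1.0]]
force: [1.3, -7.3, -0.5]
finger_gap: 0.4
```

```bash
python3 - <<'E'
from h import *
st()
E
```

```text
t 22.25 tcp [ 598.34 -117.54  104.52] phi -27.95 r 84.38 F [ 1.28 -7.34 -0.53]
F tool [-7.36  1.1   0.56] yaw 91.4
```

The slide is hard against its stop, so I'll retreat and check.

{"api": "apply_moves", "payload": {"targets": [[0,0,0,-0.5,0,0,1],[0,0,0,-1.5,0,0,1],[0,0,0,-2.5,0,-1,1],[0,0,0,-2.5,0,-5,1],[0,0,0,-2.5,0,-10,1],[0,0,0,-3,-5,-14,1],[0,0,0,-3,-10,-17,1],[0,0,0,-3,-10,-17,1],[0,0,0,-3,-10,-17,1]]}}

```text
t: 23.15
tcp_pos: [498.4, -148.5, 279.2]
orientation: [[-0.024, 1.0, 0.007], [1.0, 0.024, -0.002], [-0.003, 0.007, -1.0]]
force: [0.0, 1.1, 0.9]
finger_gap: 0.6
```

```bash
python3 - <<'E'
from h import *
st(); s=arm.get_state(); C=cam("wrist",s)
im=arm.get_image("wrist"); cv2.imwrite("pics/x.png",im)
overlay("wrist",im,A,1.5,C,"pics/x2.png",(170,30,370,180),4,36)
im=arm.get_image("scene"); cv2.imwrite("pics/y.png",cv2.resize(im[160:270,170:310],None,fx=5.5,fy=5.5,interpolation=2))
E
```

```text
t 23.15 tcp [ 498.4  -148.5   279.22] phi -109.81 r 74.93 F [0.   1.11 0.92]
F tool [ 1.11  0.04 -0.92] yaw 91.39
```

View pics/x.png

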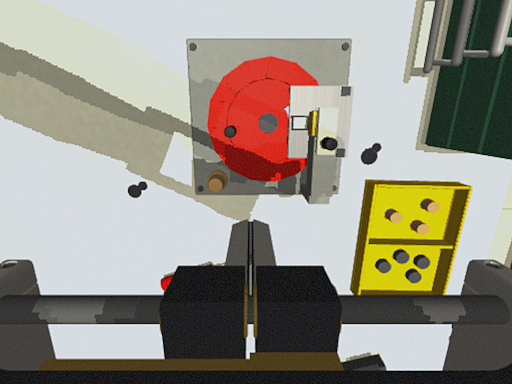

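View pics/x2.png

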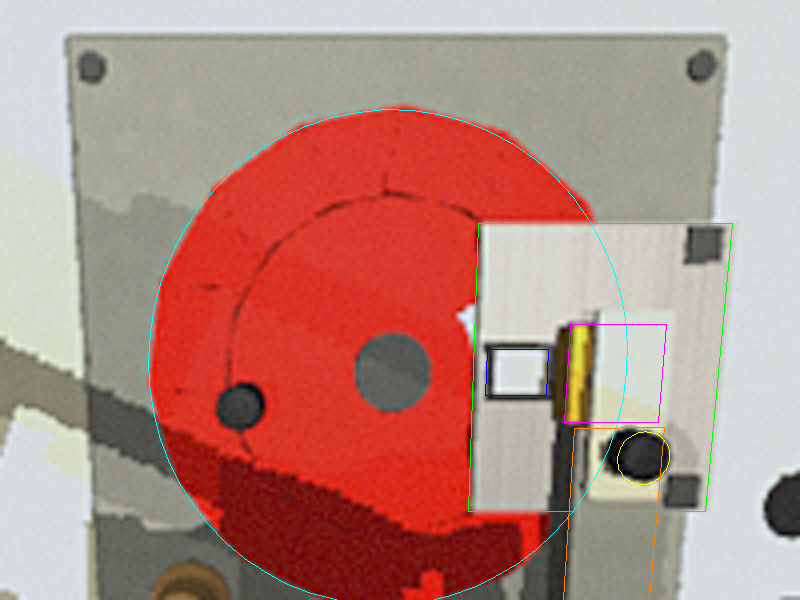

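View pics/y.png

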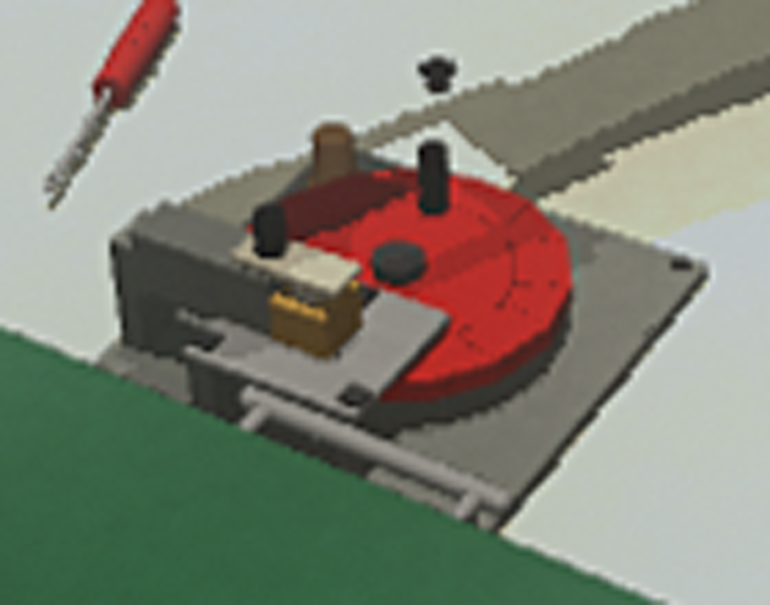

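```bash
python3 - <<'E'
from h import *
print(np.abs(arm.get_state()["dq"]).max()); print(arm.job_done())
E
```

```text
2.327341471039478
the job is handed in; nothing more can be done
None
```

I turned the wheel counter-clockwise by its crank peg until the index pin dropped home, pushed on it, then closed the locking slide over the pin's head. The job was handed in at about 23 s of robot time.

- **Pin and window:** The camera saw the pin drop with the crank at about 190°. Its head sits on the guide, and white fills the window.
- **Turning push:** I held about 7–8 N on the crank for about 1.25 s. The highest reading during the push was 8.3 N, well below what would strain the pin. I then let go.
- **Locking slide:** I pushed the slide to its stop, where it stood still as the force rose to 7.3 N. The last picture puts the knob within about 1 mm of the fully home position, with the tongue over the pin's head.
- **Final state:** The arm is clear of everything, and I saw no bystander part moved. I didn't check the parts on the lid closely at the end.

One disagreement: the detector put the slide knob about 6 mm off in x. I used the fixture model overlay instead, and the contact and end position agreed with it. A joint was still settling at about 2°/s in free air when I handed the job in.

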